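Thumb the gravity latch and swing open the adhesives cage

ROBOT

A 6-joint arm with a two-finger parallel gripper is mounted at the origin on a cart in front of the work surface, level with it; the furniture and walls round the work are solid. World frame = base frame: x ahead of the robot, y to its left, z up, the work surface at z = 0. Lengths are in m, angles in rad, forces in N, time in s.
With the tool pointing down it reaches from about 0.425 to 0.95 m from the base axis. Payload 3.5 kg.
Tool frame: the origin (TCP) lies at the very end of the fingers, on their centre line; the grasp point (between the pads) lies 19 mm behind it (ctrl.grip_point_offset is the distance from the TCP to the grasp point, in m); z points along the fingers, y is the line along which they close (so a half turn about z gives the same grasp; the last joint's range is limited). The gripper opens to 85 mm and grips with 20 to 120 N. Pads are 22 mm wide; open, the fingers measure 114 mm over their backs; the gripper's body (76 mm by 85 mm) begins 54 mm behind the grasp point. The pads swing forward as they close: fully open they stand 13 mm farther back than shut.
Start: joints at [-1.447, 0.286, 1.577, -0, 1.279, -0.15], TCP at [0.183, -0.65, 0.21] pointing down, gripper open.
Joint ranges: [-2.77, 2.77], [-0.9, 2.22], [0.21, 2.48], [-1.53, 4.67], [0.24, 2.81], [-2.84, 2.84]. Speed limits (rad/s): [2.79, 2.79, 3.14, 3.14, 3.14, 3.14].

INTERFACE

Orientations are given as a unit quaternion [x, y, z, w].
In Python, from plant import telemetry, vision, ctrl gives the robot as it stands.
- The arm moves only by the tool arm_command, never from a script. Its argument "series" is one flat list of numbers, 7 for each row, row after row: the shift along the tool's x, y, z in cm, then the turn, a rotation vector about the tool's x, y, z in degrees, then the closure, from 0 (fully open) to 1 (shut). A call has 1 to 10 rows; each row is the pose to reach, as a shift and turn from the pose commanded when the call began, along the tool's axes at that moment; what a row does not reach only later rows make up. A row lasts 1/12 s, in which the tool goes at most 41.7 mm and 7.16 degrees, less where a joint would pass 70% of its speed; a pose out of reach is approached as far as the arm can. A call with a gripper value outside its range is refused whole. The fingers move at their own pace and stop on an object; "force" is the grip in N (left out, the last holds). Time passes only in rows, so rows that repeat a pose let the fingers close. It gives the time, the measured TCP pose, the force, the opening and the grip force at its end, in the units of the state.
- telemetry.get_state(): the state, without advancing time (a new reading comes with each control period).
- vision.read_camera(name): name is "side" or "top"; returns a dict with "color" (480x640x3 uint8, blue, green, red), "K" (3x3 intrinsics, pixels), "rvec" (rotation vector, rad) and "tvec" (3), from world to camera coordinates, as OpenCV has them. Camera axes: x right, y down, z forward; pixel columns grow to the right and rows downward; lengths in m; the calibration is good to about 2 mm. A picture is of the moment at which its call begins. There is no depth.
- ctrl.sign_off(): hands the job in; it is judged then, once.
The state is a dict: "time": time; "qpos": joint angles; "dq": joint speeds; "joint_efforts": joint torques, N m; "eef_pos": TCP position; "tcp_rot": TCP orientation; "contact_force": force on the tool from outside, world axes, zero at the start; "wrist_torque": the same for the moment, N m; "opening": opening from 0.0 (shut) to 1.0 (fully open); "finger_force": force on a finger pad.
Only numpy, scipy, OpenCV 4.12 (cv2) and the standard library are available. Lean on these libraries where they do the work, as an engineer would, in place of code of your own. Each camera call takes 0.05 s, during which the arm holds its last target. There are 200 camera calls.

TASK

Open the small barred cage of glue and polish tins on the bench: ease the thumb lever on its gate down just until the latch bar is up out of its catch, and keep it down while you draw the gate out past the catch; then swing the gate wide open and let the lever come back up. Do not force the bar against the catch, do not fling the gate, and leave the things standing around where they are.

Things in the scene. Friction and masses are not known exactly. Their poses are not given: they have to be found in the camera images.
- cage: The cage, fixed to the bench: grey steel posts and rods, 120 deep (x) x 235 wide (y) x 200 high, a barred roof, tins visible inside. Origin: centre of its underside, on the bench; its own -x axis points out of its front, +y to its hinge side, z up.
- gate (a joint): Angle of the barred gate in the cage's front: 0 shut and latched, growing as its free (cage -y) edge swings out to the front, stop at 1.5 rad. Gate 192 wide, from 34 to 186 above the bench, 0.9 kg; it stays where it is left (hinge friction 0.1 N m). Under the lever it has a D-shaped pull handle (10 mm bar, standing 45 out, 45 to 113 above the bench).
- gate_hinge (a point): Point on the gate's vertical hinge axis, at bench height; in the cage's frame at x -53, y +100. Fixed to the cage.
- thumb_pad (a point): Centre of the upper face of the thumb lever's pad: dark steel plate 30 wide, 46 long, pointing out of the gate, with a 6 mm upturned lip at its outer end (inner side 21 mm beyond this point). Gate shut and lever up: 56 mm in front of the gate's middle plane, 172 mm from the hinge along the gate (cage x -109, y -72), 164 above the bench, plate sloping up outwards by 0.29 rad.
- lever_pin (a point): Pin on which the thumb lever rocks, across the gate: 44 mm behind the pad's centre, 12 mm in front of the gate's middle plane, 148 above the bench. Pushing the pad down (by 9 to 27 mm, see bar_pivot) raises the latch bar on the gate's inner face; let go, lever (return spring) and bar (its weight) go back by themselves.
- catch: Dark steel catch inside the right (cage -y) front post, fixed; origin on the hinge axis at bench height. The 14 mm high bar lies behind its 5 mm lip, and is drawn out between the lip and an arm 15.6 mm above it. It bears 12 N. Nose past the catch when the gate is at 0.09 rad; from there on nothing stops the lever's travel but its own end, and its load is about 3 N.
- bar_pivot (a point): Pivot of the latch bar on the gate's inner face, 156 above the bench. Felt at the pad as it goes down: free play of 1 to 18 mm, different each time and not shown by any reading (spring, 1 to 2 N); then about 6.5 mm lifting the bar (about 3 N) to clear the lip; under 2 mm later the bar meets the arm, a hard stop (some 5 N per mm). With 5 to 10 N on the pad at that stop the bar is clear and not strained.
- needle_carton: Bystander: blue carton 101 x 66 x 36 lying on the cage's roof; origin centre of its underside.
- glue_pot: Bystander: round yellow and red pot with black cap, 70 across, 117 high; origin centre of its underside.
- pen_pot: Bystander: pale pot of pens, 90 across, 153 high; origin centre of its underside.
- tape_measure: Bystander: yellow tape measure 33 x 85 x 62; origin centre of its underside.
- shoe_brush: Bystander: wooden shoe brush 165 x 55 x 40; origin centre of its underside.

How it is judged:
By the outcome, as a careful person would: the job done as asked, in the order asked, and still so for the second after the job is handed in, with the robot touching nothing.
It also fails if it takes over 61 s, if anything falls off the work surface, if the arm or the gripper's body presses on something with over 40 N, if the wrist force passes 120 N, or if a joint passes its speed limit or range.

## Working session

There is one attempt and no reset: what is moved stays moved. The work goes in short steps, Python scripts to look and compute and a tool call to move; the robot and the scene stay as the last step left them, time stands still between calls to the robot, and variables do not carry over. Pictures are saved under pics/ and viewed, at most 10 in all, crops included, and the job is handed in when it is done.

Besides the shell and the picture viewer there is one more tool, called by a JSON object that holds its "api" and its "payload". arm_command: Moves the arm, as the interface text tells. Its arguments: {"type":"object","properties":{"series":{"type":"array","items":{"type":"number"}},"force":{"type":"number"}},"required":["series"]}

```bash
mkdir -p pics; ls; python3 - <<'E'
from plant import telemetry, vision, ctrl
import cv2
for n in ("side","top"):
    d=vision.read_camera(n); cv2.imwrite(f"pics/{n}0.png",d["color"]); print(n,d["K"].tolist(),d["rvec"],d["tvec"])
print(telemetry.get_state(), ctrl.grip_point_offset)
E
```

```text
pics
side [[447.9225292253921, 0.0, 328.3508603296949], [0.0, 447.9225292253921, 230.49705022204463], [0.0, 0.0, 1.0]] [ 0.65332783 -2.41672266  1.45752749] [0.48676751 0.27480213 1.08070168]
top [[577.1606232491076, 0.0, 319.6232342388057], [0.0, 577.1606232491076, 238.00916195641582], [0.0, 0.0, 1.0]] [ 2.18232897 -2.21420059  0.05340321] [-0.00295602  0.57576749  1.45204181]
{'time': 0.1, 'qpos': array([-1.44699474e+00,  2.87139881e-01,  1.57807034e+00, -2.29898554e-05,
        1.27863419e+00, -1.49998747e-01]), 'dq': array([-0.00115305, -0.00149546, -0.00353513, -0.001919  , -0.00069391,
        0.00070467]), 'joint_efforts': array([ 5.67654624e-04, -4.07297051e+01, -2.93699080e+01, -1.54668815e-04,
        3.41207917e-03, -1.01693408e-05]), 'eef_pos': array([ 0.18245484, -0.64917991,  0.20872218]), 'tcp_rot': array([ 9.90642717e-01,  1.36476150e-01,  3.74388184e-06, -1.12592802e-03]), 'contact_force': array([-0.38934681,  0.61671217,  0.57441988]), 'wrist_torque': array([-0.05053965,  0.01442279,  0.01293125]), 'finger_force': 0.0, 'opening': 1.004061178216596} 0.0187
```

View pics/side0.png

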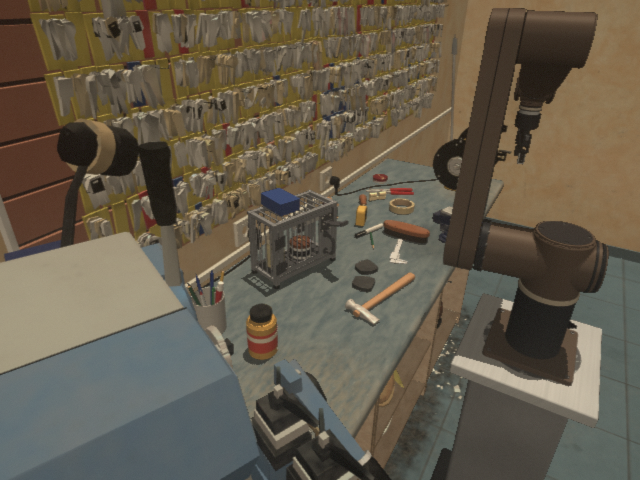

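View pics/top0.png

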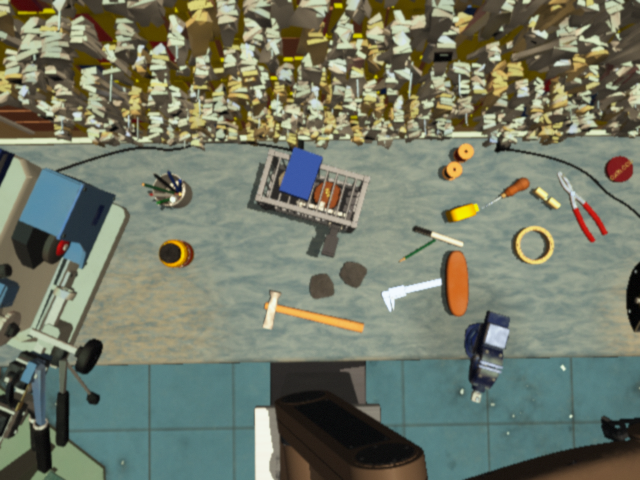

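Side view: cage at about (290,235), with the lever at (335,220). Top view: cage roof corners near (268,150), (370,180), (357,228) and (256,203), with the lever at (325,240) facing the robot. I'll enlarge both.

```bash
python3 - <<'E'
import cv2, numpy as np
a=cv2.imread("pics/top0.png")[135:270,240:390]; b=cv2.imread("pics/side0.png")[175:310,230:360]
a=cv2.resize(a,(400*150//135*1,400),interpolation=cv2.INTER_CUBIC) if 0 else cv2.resize(a,None,fx=2.6,fy=2.6*1,interpolation=cv2.INTER_CUBIC)
b=cv2.resize(b,None,fx=2.6,fy=2.6,interpolation=cv2.INTER_CUBIC)
h=min(a.shape[0],b.shape[0]); cv2.imwrite("pics/crop1.png",np.hstack([a[:h],b[:h]])); print(a.shape,b.shape)
E
```

```text
(351, 390, 3) (351, 338, 3)
```

View pics/crop1.png

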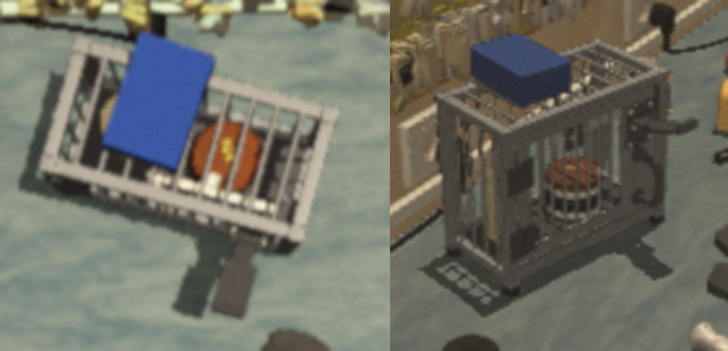

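Left (top) crop: roof corners (78,38), (338,108), (300,240), (42,172), and the pad's outer end at (213..245, 308..317). Right (side) crop: roof corners (437,97), (598,42), (668,72), (510,135), and the lever tip near (693,125). I'll fit the cage pose from these.

```bash
cat > h.py <<'E'
import numpy as np, cv2
from scipy.spatial.transform import Rotation as R
CAM={"side":([447.9225,447.9225,328.351,230.497],[ 0.65332783,-2.41672266,1.45752749],[0.48676751,0.27480213,1.08070168]),
"top":([577.16,577.16,319.623,238.009],[ 2.18232897,-2.21420059,0.05340321],[-0.00295602,0.57576749,1.45204181])}
def proj(n,P):
    k,r,t=CAM[n]; K=np.array([[k[0],0,k[2]],[0,k[1],k[3]],[0,0,1.]])
    return cv2.projectPoints(np.array(P,float).reshape(-1,3),np.array(r),np.array(t),K,None)[0].reshape(-1,2)
E
python3 - <<'E'
from h import *
from scipy.optimize import least_squares
C=np.array([[.06,.1175,.2],[.06,-.1175,.2],[-.06,-.1175,.2],[-.06,.1175,.2]])
top=np.array([[78,38],[338,108],[300,240],[42,172]])/2.6+[240,135]
side=(np.array([[437,97],[598,42],[668,72],[510,135]])-[390,0])/2.6+[230,175]
def W(p,P): return R.from_euler('z',p[2]).apply(P)+[p[0],p[1],0]
f=lambda p: np.r_[(proj("top",W(p,C))-top).ravel(),(proj("side",W(p,C))-side).ravel()]
s=least_squares(f,[.7,.05,-.2]); print(s.x,np.round(s.fun.reshape(-1,2),1).tolist())
p=s.x
for nm,P in dict(hinge=[-.053,.1,0],pad=[-.109,-.072,.164],lip=[-.13,-.072,.171]).items(): print(nm,W(p,np.array(P)).round(4))
pe=W(p,np.array([[-.131,-.057,.171],[-.131,-.087,.171]])); print(((proj("top",pe)-[240,135])*2.6).round(), ((proj("side",pe)-[230,175])*2.6+[390,0]).round())
E
```

```text
[ 0.67604321  0.00255566 -0.27308042] [[-1.2, 0.2], [0.7, 0.1], [1.7, 1.3], [-1.3, 0.4], [-0.9, -0.7], [-0.2, -1.8], [0.7, -1.4], [-1.6, -0.4]]
hinge [0.652  0.1131 0.    ]
pad [ 0.5517 -0.0374  0.164 ]
lip [ 0.5314 -0.0317  0.171 ]
[[214. 306.]
 [248. 315.]] [[677. 130.]
 [697. 121.]]
```

```bash
cat >> h.py <<'E'
C0=np.array([.6760,.0026,0]); YAW=-.273; HINGE=C0+R.from_euler('z',YAW).apply([-.053,.1,0])
def gate_pose(th,out,along,z,tilt):
    """TCP pose from gate coords: out of mid plane, along from hinge, height; tilt>0 leans body outward."""
    a=YAW-th; n=R.from_euler('z',a).apply([-1,0,0]); u=R.from_euler('z',a).apply([0,-1,0])
    Rm=R.from_matrix(np.c_[n,np.cross([0,0,-1],n),[0,0,-1]])*R.from_rotvec([0,-tilt,0])
    return HINGE+out*n+along*u+[0,0,z],Rm
def rel(p0,R0,p1,R1):
    return np.r_[R0.inv().apply(p1-p0)*100,(R0.inv()*R1).as_rotvec(degrees=True)].round(2).tolist()
E
python3 - <<'E'
from h import *
p=np.array([.1825,-.6492,.2087]);Q=R.from_quat([.99064,.13648,0,-.0011])
pe,Qe=gate_pose(0,.060,.172,.225,.175)
tot=(Q.inv()*Qe).as_rotvec(); print(pe,np.degrees(tot))
for i,(w,fr) in enumerate([([.26,-.42,.28],.36),([.42,-.2,.28],.72),(pe,1)]):
    q=Q*R.from_rotvec(tot*fr) if i==0 else Qi*R.from_rotvec((Qi.inv()*Qe).as_rotvec()*((fr-lf)/(1-lf)))
    print(rel(p,Q if i==0 else Qi,np.array(w),q)); p,Qi,lf=np.array(w),q,fr
E
```

```text
[ 0.54777205 -0.03626634  0.225     ] [ -13.02251335   -3.81316571 -148.18407979]
[13.66, -19.99, -7.08, -4.69, -1.37, -53.35]
[26.24, 7.11, -1.0, -4.69, -1.37, -53.35]
[7.66, 19.3, 5.52, -3.65, -1.07, -41.49]
```

{"api": "arm_command", "payload": {"series": "[1,-1.5,-4,-0.5,-0.1,-5, 2.5,-3.5,-7,-0.9,-0.3,-10, 4,-6,-7,-1.4,-0.4,-16, 5.5,-8,-7,-1.9,-0.5,-22, 7,-10.2,-7,-2.4,-0.7,-27, 8.5,-12.4,-7,-2.8,-0.8,-32, 10,-14.6,-7,-3.3,-1,-38, 11.5,-16.8,-7,-3.8,-1.1,-43, 12.8,-18.7,-7,-4.3,-1.2,-48, 13.7,-20,-7,-4.7,-1.4,-53, 1][:70]", "force": 20}}

```text
arm_command: Invalid argument: series='[1,-1.5,-4,-0.5,-0.1,-5, 2.5,-3.5,-7,-0.9,-0.3,-10, 4,-6,-7,-1.4,-0.4,-16, 5.5,-8,-7,-1.9,-0.5,-22, 7,-10.2,-7,-2.4,-0.7,-27, 8.5,-12.4,-7,-2.8,-0.8,-32, 10,-14.6,-7,-3.3,-1,-38, 11.5,-16.8,-7,-3.8,-...(273 chars total, truncated) is not valid JSON
```

{"api": "arm_command", "payload": {"series": [1,-1.5,-4,-0.5,-0.1,-5,1,2.5,-3.5,-7,-0.9,-0.3,-10,1,4,-6,-7,-1.4,-0.4,-16,1,5.5,-8,-7,-1.9,-0.5,-22,1,7,-10.2,-7,-2.4,-0.7,-27,1,8.5,-12.4,-7,-2.8,-0.8,-32,1,10,-14.6,-7,-3.3,-1,-38,1,11.5,-16.8,-7,-3.8,-1.1,-43,1,12.8,-18.7,-7,-4.3,-1.2,-48,1,13.7,-20,-7,-4.7,-1.4,-53,1], "force": 20}}

```text
time: 0.93
eef_pos: [0.2608, -0.418, 0.2794]
tcp_rot: [0.823, 0.566, -0.006, 0.04]
contact_force: [0.0, -0.7, 0.7]
opening: 0.001
finger_force: 0.0
```

{"api": "arm_command", "payload": {"series": [2.6,0.7,-0.1,-0.5,-0.1,-5.5,1,5.2,1.4,-0.2,-0.9,-0.3,-11,1,7.9,2.1,-0.3,-1.4,-0.4,-16.5,1,10.5,2.8,-0.4,-1.9,-0.5,-22,1,13.1,3.5,-0.5,-2.4,-0.7,-27,1,15.7,4.2,-0.6,-2.8,-0.8,-32,1,18.4,5,-0.7,-3.3,-1,-38,1,21,5.7,-0.8,-3.8,-1.1,-43,1,23.6,6.4,-0.9,-4.3,-1.2,-48,1,26.2,7.1,-1,-4.7,-1.4,-53,1]}}

```text
time: 1.77
eef_pos: [0.4217, -0.2001, 0.2791]
tcp_rot: [0.482, 0.873, -0.011, 0.073]
contact_force: [-0.3, -0.2, -0.0]
opening: 0.004
finger_force: 0.0
```

```bash
cat > go.py <<'E'
import sys; from h import *
from plant import telemetry
def now():
    s=telemetry.get_state(); return s,np.array(s["eef_pos"]),R.from_quat(s["tcp_rot"])
if __name__=="__main__":
    s,p,Q=now(); a=[float(v) for v in sys.argv[1:]]
    print(s["time"],p.round(4),s["contact_force"].round(2),s["opening"],rel(p,Q,*gate_pose(*a)),s["qpos"].round(2))
E
python3 go.py 0 .060 .172 .225 .175
```

```text
1.7667 [ 0.4217 -0.2001  0.2791] [-0.31 -0.17 -0.03] 0.0037584892247030837 [7.91, 19.12, 5.34, -3.82, -0.93, -41.92] [-0.66 -0.34  2.07  0.    1.26 -1.22]
```

{"api": "arm_command", "payload": {"series": [0.8,1.9,0,-0.4,-0.1,-4,1,1.6,4,0,-0.8,-0.2,-9,1,2.5,6.2,0,-1.2,-0.3,-13.5,1,3.5,8.5,0,-1.7,-0.4,-18.5,1,4.5,10.8,0.5,-2.1,-0.5,-23.5,1,5.4,13,1.5,-2.6,-0.6,-28.5,1,6.3,15.2,2.5,-3,-0.7,-33.5,1,7.1,17.2,3.7,-3.4,-0.8,-37.5,1,7.6,18.5,4.7,-3.7,-0.9,-40.5,1,7.9,19.1,5.3,-3.8,-0.9,-41.9,1]}}

```text
time: 2.6
eef_pos: [0.5479, -0.0368, 0.2238]
tcp_rot: [0.136, 0.987, -0.012, 0.085]
contact_force: [-0.3, 0.2, -0.1]
opening: 0.001
finger_force: 0.0
```

```bash
python3 go.py 0 .060 .172 .178 .175; python3 - <<'E'
from h import *; from plant import vision
from go import now
_,p,Q=now()
ims=[]
for n,(x,y,w,h) in (("top",(270,190,90,90)),("side",(270,150,100,100))):
    im=vision.read_camera(n)["color"].copy()
    c=im[y:y+h,x:x+w]; f=400/w; c=cv2.resize(c,(400,400),interpolation=cv2.INTER_CUBIC)
    for P,col in ((p,(0,0,255)),(gate_pose(0,.056,.172,.164,0)[0],(0,255,0)),(gate_pose(0,.077,.157,.17,0)[0],(255,255,0)),(gate_pose(0,.077,.187,.17,0)[0],(255,255,0))):
        q=(proj(n,P)[0]-[x,y])*f; cv2.circle(c,(int(q[0]),int(q[1])),3,col,-1)
    ims.append(c)
cv2.imwrite("pics/c2.png",np.hstack(ims))
E
```

```text
2.6 [ 0.5479 -0.0368  0.2238] [-0.29  0.19 -0.09] 0.0014983713725740659 [0.81, 0.04, 4.51, 0.0, -0.18, -0.06] [-0.25 -0.11  1.98 -0.    1.1  -1.54]
```

View pics/c2.png

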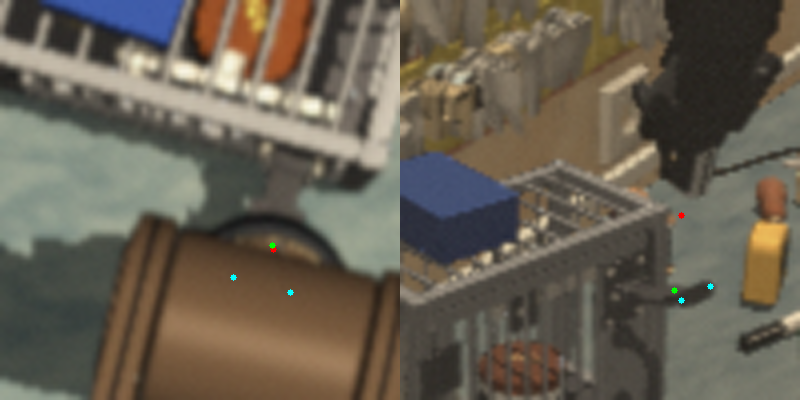

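Side crop: the finger end shows at (690,192), a bit above the computed TCP at (682,215). The lever tip is at (712,288) and matches the model. The top view is hidden by the wrist. I'll lower the tool to just above the pad and look again.

{"api": "arm_command", "payload": {"series": [0.1,0,0.5,0,0,0,1,0.2,0,1.2,0,0,0,1,0.35,0,2,0,0,0,1,0.5,0,2.7,0,0,0,1,0.55,0,3.1,0,0,0,1,0.6,0,3.3,0,0,0,1,0.6,0,3.3,0,0,0,1,0.6,0,3.3,0,0,0,1]}}

```text
time: 3.37
eef_pos: [0.548, -0.0384, 0.1925]
tcp_rot: [0.138, 0.987, -0.012, 0.087]
contact_force: [0.6, -0.0, -0.7]
opening: -0.003
finger_force: 0.0
```

```bash
python3 go.py 0 .060 .172 .178 .175; cat > look.py <<'E'
import sys; from h import *; from plant import vision; from go import now
def look(fn,th=0,pts=True):
    _,p,Q=now(); ims=[]
    for n,(x,y,w,h) in (("side",(310,180,60,60)),):
        im=vision.read_camera(n)["color"].copy(); c=im[y:y+h,x:x+w]; f=600/w; c=cv2.resize(c,(600,600),interpolation=cv2.INTER_CUBIC)
        for P,col in ((p,(0,0,255)),(p+Q.apply([.011,0,0]),(0,0,255)),(gate_pose(th,.056,.172,.164,0)[0],(0,255,0)),(gate_pose(th,.077,.157,.17,0)[0],(255,255,0)),(gate_pose(th,.077,.187,.17,0)[0],(255,255,0))):
            q=(proj(n,P)[0]-[x,y]+.5)*f; cv2.circle(c,(int(q[0]),int(q[1])),2,col,-1)
        ims.append(c)
    cv2.imwrite(fn,np.hstack(ims))
look(sys.argv[1])
E
python3 look.py pics/c3.png
```

```text
3.3667 [ 0.548  -0.0384  0.1925] [ 0.61 -0.03 -0.75] -0.0029506975753355803 [0.33, 0.2, 1.41, -0.04, -0.0, -0.27] [-0.25 -0.08  2.01 -0.    1.03 -1.54]
```

View pics/c3.png

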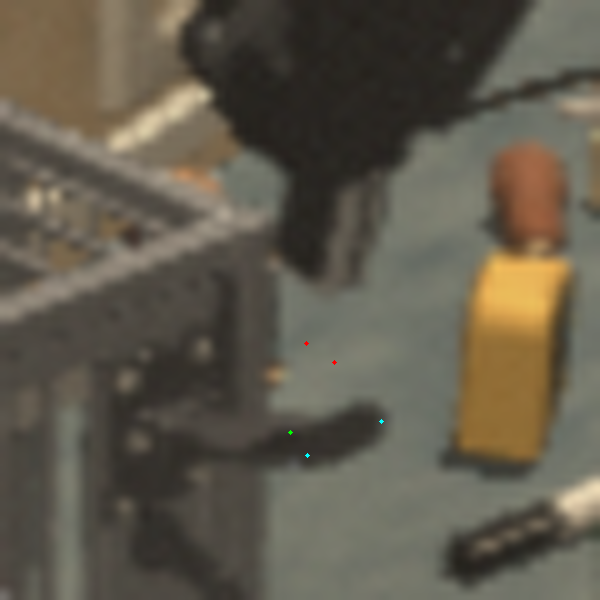

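Side crop: the fingers end at about (300..360, 275..290) and the TCP projects to (306,343), roughly 14 mm further along. The lever pad spans (200..385, 405..460) and matches the model. I'll project the finger corners for several setbacks.

```bash
python3 - <<'E'
from h import *; from go import now
_,p,Q=now()
for b in (0,.012,.016):
    P=[p+Q.apply([sx*.011,sy*.0145,-b]) for sx,sy in ((0,0),(1,1),(1,-1),(-1,-1),(-1,1))]
    print(b,((proj("side",P)-[310,180]+.5)*10).round().tolist())
E
```

```text
0 [[306.0, 342.0], [298.0, 377.0], [370.0, 346.0], [315.0, 308.0], [243.0, 339.0]]
0.012 [[313.0, 306.0], [305.0, 341.0], [377.0, 310.0], [322.0, 273.0], [249.0, 303.0]]
0.016 [[315.0, 294.0], [307.0, 328.0], [379.0, 298.0], [324.0, 261.0], [251.0, 291.0]]
```

{"api": "arm_command", "payload": {"series": [0.06,0.05,0.2,0,0,0,1,0.12,0.1,0.45,0,0,0,1,0.18,0.15,0.75,0,0,0,1,0.24,0.2,1.0,0,0,0,1,0.3,0.2,1.25,0,0,0,1,0.33,0.2,1.4,0,0,0,1,0.33,0.2,1.4,0,0,0,1]}}

```text
time: 4.0
eef_pos: [0.5473, -0.036, 0.1773]
tcp_rot: [0.138, 0.987, -0.012, 0.086]
contact_force: [0.0, -0.2, -0.4]
opening: -0.0
finger_force: 0.0
```

```bash
cat > feel.py <<'E'
from h import *; from go import now; from plant import vision
F=[];T=[];P=[]
for i in range(5):
    vision.read_camera("side"); s,p,Q=now(); F.append(s["contact_force"]); T.append(s["wrist_torque"]); P.append(p)
p=np.mean(P,0); d=p-HINGE; n=R.from_euler('z',YAW).apply([-1,0,0]); u=R.from_euler('z',YAW).apply([0,-1,0])
f=np.mean(F,0); print("t",round(s["time"],2),"F",f.round(2),"std",np.std(F,0).round(2),"Fout",(f@n).round(2),"T",np.mean(T,0).round(3),"p",p.round(4),"out",(d@n).round(4),"along",(d@u).round(4))
E
python3 feel.py
```

```text
t 4.25 F [ 0.21  0.12 -0.09] std [0.56 0.49 0.4 ] Fout -0.17 T [-0.     0.085 -0.018] p [ 0.5477 -0.0362  0.178 ] out 0.0601 along 0.1719
```

{"api": "arm_command", "payload": {"series": [0.02,0,0.12,0,0,0,1,0.04,0,0.25,0,0,0,1,0.07,0,0.4,0,0,0,1,0.1,0,0.55,0,0,0,1,0.12,0,0.7,0,0,0,1,0.14,0,0.8,0,0,0,1,0.16,0,0.9,0,0,0,1,0.18,0,1.0,0,0,0,1]}}

```text
time: 4.92
eef_pos: [0.5476, -0.0361, 0.1677]
tcp_rot: [0.138, 0.987, -0.012, 0.086]
contact_force: [0.1, -0.6, -0.5]
opening: -0.001
finger_force: 0.0
```

```bash
python3 feel.py; python3 look.py pics/c4.png
```

```text
t 5.17 F [-0.1   0.08 -0.03] std [0.25 0.32 0.49] Fout 0.12 T [0.033 0.089 0.008] p [ 0.5476 -0.0361  0.1677] out 0.0602 along 0.1719
```

View pics/c4.png

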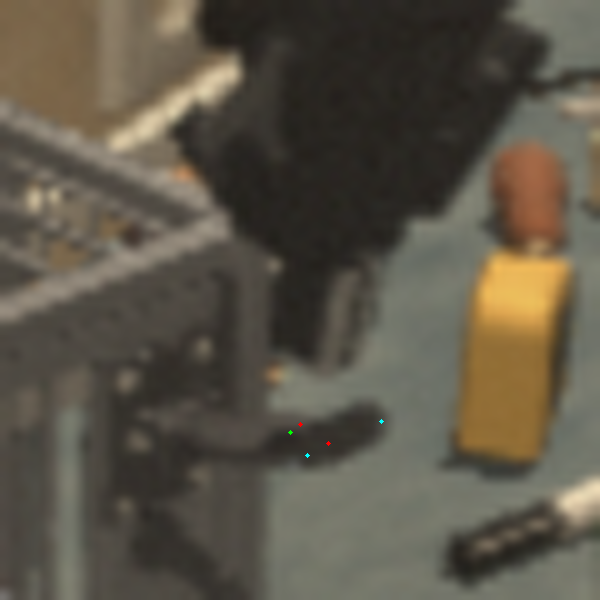

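Side crop: the finger's lowest corner is now at about (330,370), still clear of the pad (upper surface near y=405), and no force is felt. So the shut fingertips end about 24 mm short of the TCP. I'll lower further, moving slightly inward.

{"api": "arm_command", "payload": {"series": [-0.1,0,0.25,0,0,0,1,-0.08,0,0.55,0,0,0,1,-0.04,0,0.8,0,0,0,1,0,0,1.05,0,0,0,1,0.03,0,1.3,0,0,0,1,0.06,0,1.45,0,0,0,1,0.09,0,1.6,0,0,0,1,0.12,0,1.75,0,0,0,1,0.12,0,1.8,0,0,0,1]}}

```text
time: 5.97
eef_pos: [0.5496, -0.0367, 0.1499]
tcp_rot: [0.138, 0.987, -0.012, 0.087]
contact_force: [1.2, 0.1, -0.4]
opening: 0.003
finger_force: 0.3
```

```bash
python3 feel.py
```

```text
t 6.22 F [ 0.08 -0.24  0.28] std [0.39 0.16 0.61] Fout -0.14 T [ 0.002 -0.005 -0.002] p [ 0.5496 -0.0367  0.1499] out 0.0582 along 0.1719
```

{"api": "arm_command", "payload": {"series": [0.02,0,0.1,0,0,0,1,0.04,0,0.2,0,0,0,1,0.05,0,0.3,0,0,0,1,0.07,0,0.4,0,0,0,1,0.09,0,0.5,0,0,0,1,0.09,0,0.5,0,0,0,1]}}

```text
time: 6.72
eef_pos: [0.5493, -0.0366, 0.1445]
tcp_rot: [0.138, 0.987, -0.012, 0.086]
contact_force: [-0.3, 0.7, 0.2]
opening: 0.004
finger_force: 0.5
```

```bash
python3 feel.py; python3 look.py pics/c5.png
```

```text
t 6.97 F [-0.37  0.02  1.15] std [0.35 0.16 0.46] Fout 0.36 T [ 0.052  0.121 -0.003] p [ 0.5494 -0.0367  0.1448] out 0.0583 along 0.1719
```

View pics/c5.png

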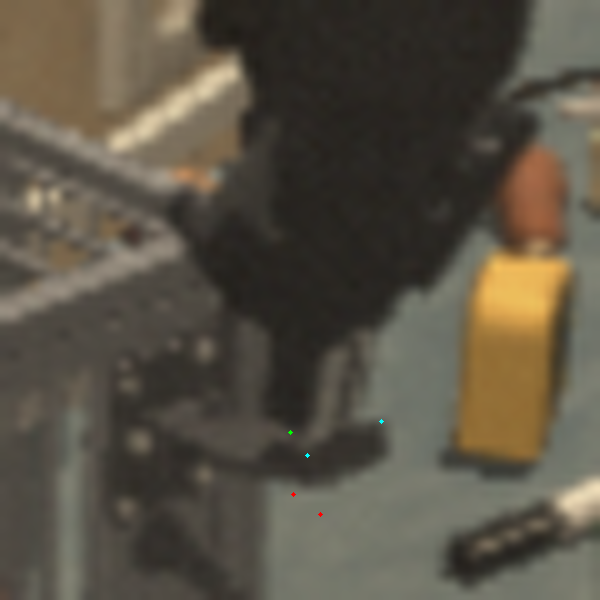

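Side crop: the fingertip, about (300..350, 430), stands on the pad inside the lip at (380,435), and the pad has gone down a few mm. Force about 1.2 N. I'll continue slowly.

{"api": "arm_command", "payload": {"series": [0.02,0,0.1,0,0,0,1,0.04,0,0.2,0,0,0,1,0.05,0,0.3,0,0,0,1,0.07,0,0.4,0,0,0,1,0.08,0,0.45,0,0,0,1,0.08,0,0.45,0,0,0,1]}}

```text
time: 7.52
eef_pos: [0.5493, -0.0367, 0.14]
tcp_rot: [0.138, 0.987, -0.012, 0.086]
contact_force: [-0.7, -0.7, 0.7]
opening: -0.002
finger_force: 0.6
```

```bash
python3 feel.py
```

```text
t 7.77 F [-0.75  0.01  1.21] std [0.5  0.54 0.37] Fout 0.72 T [-0.027  0.164 -0.009] p [ 0.5495 -0.0367  0.1402] out 0.0583 along 0.1719
```

{"api": "arm_command", "payload": {"series": [0.02,0,0.1,0,0,0,1,0.04,0,0.2,0,0,0,1,0.05,0,0.3,0,0,0,1,0.05,0,0.3,0,0,0,1]}}

```text
time: 8.1
eef_pos: [0.5494, -0.0366, 0.1369]
tcp_rot: [0.138, 0.987, -0.012, 0.086]
contact_force: [-1.0, -0.2, 0.9]
opening: -0.001
finger_force: 0.6
```

```bash
python3 feel.py
```

```text
t 8.35 F [-1.05 -0.14  1.52] std [0.55 0.34 0.18] Fout 0.98 T [-0.025  0.161 -0.021] p [ 0.5495 -0.0367  0.1372] out 0.0582 along 0.1719
```

{"api": "arm_command", "payload": {"series": [0.02,0,0.1,0,0,0,1,0.04,0,0.2,0,0,0,1,0.05,0,0.3,0,0,0,1,0.05,0,0.3,0,0,0,1]}}

```text
time: 8.68
eef_pos: [0.5495, -0.0367, 0.1339]
tcp_rot: [0.138, 0.987, -0.012, 0.086]
contact_force: [-0.6, -1.1, 1.1]
opening: -0.001
finger_force: 0.7
```

```bash
python3 feel.py
```

```text
t 8.93 F [-1.06 -0.44  1.65] std [0.25 0.52 0.38] Fout 0.9 T [-0.045  0.224 -0.008] p [ 0.5495 -0.0367  0.1341] out 0.0582 along 0.1719
```

{"api": "arm_command", "payload": {"series": [0.02,0,0.1,0,0,0,1,0.04,0,0.2,0,0,0,1,0.04,0,0.25,0,0,0,1,0.04,0,0.25,0,0,0,1]}}

```text
time: 9.27
eef_pos: [0.5495, -0.0366, 0.1316]
tcp_rot: [0.138, 0.987, -0.012, 0.086]
contact_force: [-1.1, -0.1, 2.2]
opening: -0.002
finger_force: 1.0
```

```bash
python3 feel.py
```

```text
t 9.52 F [-1.49 -0.15  2.22] std [0.63 0.13 0.63] Fout 1.4 T [ 0.013  0.277 -0.006] p [ 0.5495 -0.0366  0.1317] out 0.0582 along 0.1719
```

{"api": "arm_command", "payload": {"series": [0.02,0,0.1,0,0,0,1,0.04,0,0.2,0,0,0,1,0.05,0,0.3,0,0,0,1,0.05,0,0.3,0,0,0,1]}}

```text
time: 9.85
eef_pos: [0.5495, -0.0366, 0.1283]
tcp_rot: [0.138, 0.987, -0.012, 0.086]
contact_force: [-1.4, -0.1, 2.5]
opening: 0.0
finger_force: 1.1
```

```bash
python3 feel.py
```

```text
t 10.1 F [-1.46  0.2   2.44] std [0.44 0.46 0.76] Fout 1.46 T [ 0.065  0.287 -0.   ] p [ 0.5495 -0.0366  0.1285] out 0.0582 along 0.1719
```

{"api": "arm_command", "payload": {"series": [0.02,0,0.1,0,0,0,1,0.04,0,0.2,0,0,0,1,0.05,0,0.3,0,0,0,1,0.05,0,0.3,0,0,0,1]}}

```text
time: 10.43
eef_pos: [0.5497, -0.0367, 0.1254]
tcp_rot: [0.138, 0.987, -0.012, 0.086]
contact_force: [-2.2, 0.7, 1.7]
opening: 0.003
finger_force: 1.1
```

```bash
python3 feel.py
```

```text
t 10.68 F [-1.38  0.36  2.11] std [0.6  0.32 0.47] Fout 1.42 T [ 0.055  0.265 -0.003] p [ 0.5496 -0.0367  0.1255] out 0.0581 along 0.1719
```

{"api": "arm_command", "payload": {"series": [0.01,0,0.08,0,0,0,1,0.03,0,0.15,0,0,0,1,0.03,0,0.15,0,0,0,1]}}

```text
time: 10.93
eef_pos: [0.5497, -0.0367, 0.124]
tcp_rot: [0.138, 0.987, -0.012, 0.087]
contact_force: [-0.7, 0.3, 1.3]
opening: -0.001
finger_force: 1.1
```

```bash
python3 feel.py
```

```text
t 11.18 F [-1.34  0.34  1.97] std [0.52 0.26 0.41] Fout 1.39 T [0.076 0.201 0.009] p [ 0.5497 -0.0367  0.1241] out 0.058 along 0.1719
```

{"api": "arm_command", "payload": {"series": [0.01,0,0.08,0,0,0,1,0.03,0,0.15,0,0,0,1,0.03,0,0.15,0,0,0,1]}}

```text
time: 11.43
eef_pos: [0.5498, -0.0367, 0.1226]
tcp_rot: [0.138, 0.987, -0.012, 0.087]
contact_force: [-0.6, 0.4, 1.8]
opening: -0.0
finger_force: 1.1
```

```bash
python3 feel.py
```

```text
t 11.68 F [-0.17 -0.02  2.41] std [0.75 0.47 0.53] Fout 0.16 T [ 0.04  0.1  -0.02] p [ 0.5498 -0.0367  0.1226] out 0.0579 along 0.1719
```

{"api": "arm_command", "payload": {"series": [0.01,0,0.08,0,0,0,1,0.03,0,0.15,0,0,0,1,0.03,0,0.15,0,0,0,1]}}

```text
time: 11.93
eef_pos: [0.5499, -0.0368, 0.1216]
tcp_rot: [0.138, 0.987, -0.012, 0.087]
contact_force: [-1.4, 0.7, 3.8]
opening: -0.001
finger_force: 2.5
```

```bash
python3 feel.py
```

```text
t 12.18 F [-0.99  0.57  4.92] std [0.55 0.48 0.38] Fout 1.1 T [0.018 0.137 0.008] p [ 0.5499 -0.0368  0.1216] out 0.0578 along 0.1719
```

Stop reached: Fz has jumped to about 5 N, inside the window. I'll draw outward in a small horizontal step and watch Fz.

{"api": "arm_command", "payload": {"series": [0.05,0,-0.01,0,0,0,1,0.1,0,-0.02,0,0,0,1,0.15,0,-0.03,0,0,0,1,0.2,0,-0.03,0,0,0,1,0.25,0,-0.04,0,0,0,1,0.3,0,-0.05,0,0,0,1,0.3,0,-0.05,0,0,0,1]}}

```text
time: 12.77
eef_pos: [0.547, -0.036, 0.1213]
tcp_rot: [0.138, 0.987, -0.012, 0.087]
contact_force: [2.6, -0.5, 4.8]
opening: 0.001
finger_force: 2.2
```

```bash
python3 feel.py
```

```text
t 13.02 F [ 2.34 -0.42  5.1 ] std [0.47 0.51 0.49] Fout -2.37 T [-0.079 -0.484  0.035] p [ 0.547  -0.0359  0.1213] out 0.0608 along 0.1719
```

{"api": "arm_command", "payload": {"series": [0.05,0,-0.01,0,0,0.2,1,0.1,0,-0.02,0,0,0.4,1,0.15,0,-0.03,0,0,0.6,1,0.2,0,-0.03,0,0,0.8,1,0.25,0,-0.04,0,0,1,1,0.3,0,-0.05,0,0,1,1,0.3,0,-0.05,0,0,1,1]}}

```text
time: 13.6
eef_pos: [0.5436, -0.0348, 0.1208]
tcp_rot: [0.146, 0.985, -0.011, 0.086]
contact_force: [2.7, 0.8, 5.2]
opening: 0.001
finger_force: 2.3
```

```bash
python3 feel.py;  python3 look.py pics/c6.png
```

```text
t 13.85 F [ 2.37 -0.33  4.6 ] std [0.3  0.35 0.37] Fout -2.37 T [ 0.024 -0.428  0.012] p [ 0.5436 -0.0348  0.1208] out 0.0644 along 0.1718
```

View pics/c6.png

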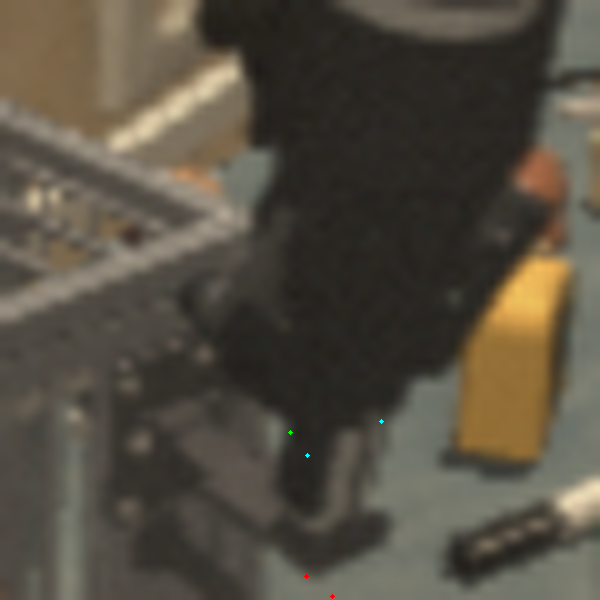

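Side crop: the finger at (300..365, 520) stands on the lowered pad, with the lip at (385,525) just beyond. The drag is about 2.4 N and Fz holds at about 5 N. I'll keep drawing toward the lip.

{"api": "arm_command", "payload": {"series": [0.05,0,-0.01,0,0,0.2,1,0.1,0,-0.02,0,0,0.4,1,0.15,0,-0.02,0,0,0.6,1,0.2,0,-0.03,0,0,0.8,1,0.25,0,-0.03,0,0,1,1,0.3,0,-0.04,0,0,1,1,0.35,0,-0.05,0,0,1,1,0.4,0,-0.06,0,0,1,1]}}

```text
time: 14.57
eef_pos: [0.5405, -0.033, 0.1211]
tcp_rot: [0.155, 0.984, -0.009, 0.088]
contact_force: [4.8, 3.5, 3.1]
opening: -0.001
finger_force: 3.7
```

```bash
python3 feel.py
```

```text
t 14.82 F [4.96 3.99 3.31] std [0.63 0.56 0.32] Fout -3.7 T [ 0.657 -0.881  0.087] p [ 0.5404 -0.033   0.1211] out 0.068 along 0.1708
```

{"api": "arm_command", "payload": {"series": [0,0.05,0.02,0,0,0,1,0,0.1,0.04,0,0,0,1,0.01,0.15,0.06,0,0,0,1,0.01,0.2,0.07,0,0,0,1,0.01,0.25,0.07,0,0,0,1,0.01,0.25,0.07,0,0,0,1]}}

```text
time: 15.32
eef_pos: [0.5405, -0.0327, 0.1205]
tcp_rot: [0.155, 0.984, -0.012, 0.087]
contact_force: [1.3, -1.9, 5.5]
opening: -0.001
finger_force: 4.6
```

```bash
python3 feel.py
```

```text
t 15.57 F [ 1.36 -2.31  5.75] std [0.31 0.4  0.48] Fout -1.93 T [-0.429 -0.36  -0.057] p [ 0.5405 -0.0327  0.1205] out 0.068 along 0.1705
```

{"api": "arm_command", "payload": {"series": [0.08,0.03,-0.01,0,0,0.3,1,0.16,0.06,-0.02,0.1,0,0.5,1,0.24,0.09,-0.04,0.1,0,0.8,1,0.32,0.12,-0.05,0.2,0,1,1,0.4,0.15,-0.06,0.2,0,1.3,1,0.48,0.18,-0.07,0.3,0,1.5,1,0.56,0.21,-0.09,0.3,0,1.8,1,0.64,0.24,-0.1,0.4,0,2.1,1,0.72,0.27,-0.11,0.4,0,2.3,1,0.8,0.3,-0.12,0.4,0,2.6,1]}}

```text
time: 16.4
eef_pos: [0.5339, -0.0271, 0.1204]
tcp_rot: [0.177, 0.98, -0.013, 0.087]
contact_force: [1.5, -2.1, 6.0]
opening: -0.004
finger_force: 4.6
```

```bash
python3 feel.py
```

```text
t 16.65 F [ 2.28 -0.66  5.98] std [0.54 0.3  0.46] Fout -2.37 T [-0.267 -0.362 -0.04 ] p [ 0.5337 -0.027   0.1203] out 0.0761 along 0.1669
```

{"api": "arm_command", "payload": {"series": [0.08,0.03,-0.01,0,0,0.3,1,0.16,0.06,-0.02,0.1,0,0.5,1,0.24,0.09,-0.04,0.1,0,0.8,1,0.32,0.12,-0.05,0.2,0,1,1,0.4,0.15,-0.06,0.2,0,1.3,1,0.48,0.18,-0.07,0.3,0,1.5,1,0.56,0.21,-0.09,0.3,0,1.8,1,0.64,0.25,-0.1,0.4,0,2.1,1,0.72,0.29,-0.11,0.4,0,2.3,1,0.8,0.33,-0.12,0.4,0,2.6,1]}}

```text
time: 17.48
eef_pos: [0.5266, -0.0203, 0.1192]
tcp_rot: [0.2, 0.976, -0.014, 0.085]
contact_force: [-0.7, -1.1, 2.4]
opening: 0.007
finger_force: 1.4
```

```bash
python3 feel.py; python3 look.py pics/c7.png
```

```text
t 17.73 F [-1.91 -1.5   2.48] std [0.41 0.56 0.43] Fout 1.43 T [-0.207  0.284 -0.063] p [ 0.5265 -0.0202  0.1192] out 0.0848 along 0.1622
```

View pics/c7.png

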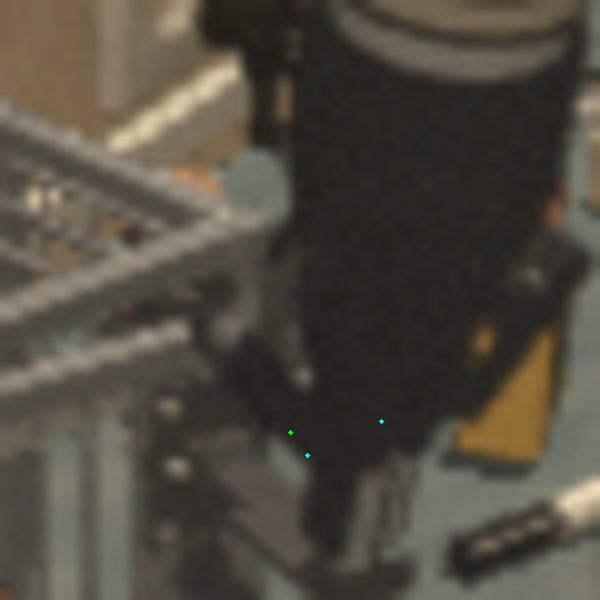

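Side crop: the gate's top bar at (0..185, 330..380) now stands clearly out from the cage frame. The load has dropped to about 2.5 N, so the bar is past the catch, with the gate at roughly 0.13 rad. I'll swing along the arc with the lever still held.

```bash
python3 - <<'E'
import numpy as np
o,a,t=.063,.172,.175
for i in range(1,11):
    f=np.radians(13)*i/10; do=o*(np.cos(f)-1)+a*np.sin(f); da=a*(np.cos(f)-1)-o*np.sin(f); d=np.degrees(f)
    print(np.r_[np.cos(t)*do*100,-da*100,-np.sin(t)*do*100,d*np.sin(t),0,d*np.cos(t)].round(2).tolist())
E
```

```text
[0.38, 0.15, -0.07, 0.23, 0.0, 1.28]
[0.76, 0.3, -0.13, 0.45, 0.0, 2.56]
[1.14, 0.47, -0.2, 0.68, 0.0, 3.84]
[1.51, 0.64, -0.27, 0.91, 0.0, 5.12]
[1.88, 0.82, -0.33, 1.13, 0.0, 6.4]
[2.24, 1.01, -0.4, 1.36, 0.0, 7.68]
[2.6, 1.21, -0.46, 1.58, 0.0, 8.96]
[2.96, 1.42, -0.52, 1.81, 0.0, 10.24]
[3.31, 1.63, -0.58, 2.04, 0.0, 11.52]
[3.65, 1.86, -0.65, 2.26, 0.0, 12.8]
```

{"api": "arm_command", "payload": {"series": [0.38,0.15,-0.06,0.23,0,1.3,1,0.76,0.3,-0.12,0.45,0,2.6,1,1.14,0.47,-0.18,0.7,0,3.8,1,1.5,0.64,-0.24,0.9,0,5.1,1,1.9,0.82,-0.29,1.1,0,6.4,1,2.25,1,-0.34,1.4,0,7.7,1,2.6,1.2,-0.39,1.6,0,9,1,2.95,1.4,-0.44,1.8,0,10.2,1,3.3,1.63,-0.49,2,0,11.5,1,3.65,1.86,-0.55,2.3,0,12.8,1]}}

```text
time: 18.62
eef_pos: [0.5012, 0.0115, 0.1194]
tcp_rot: [0.31, 0.947, -0.023, 0.084]
contact_force: [-0.7, -1.4, 2.9]
opening: -0.002
finger_force: 1.4
```

```bash
cat >> feel.py <<'E'
print("ang",np.arctan2(d@n,d@u).round(3),"r",np.hypot(d@n,d@u).round(4),"yaw",((Q.as_euler('ZYX')[0])).round(3),"tcpz-x",Q.apply([0,0,1]).round(3),s["qpos"].round(2))
E
python3 feel.py
```

```text
t 18.87 F [-0.42  0.29  3.23] std [0.68 0.44 0.47] Fout 0.48 T [ 0.03   0.106 -0.008] p [0.5009 0.0119 0.1191] out 0.1181 along 0.1383
ang 0.707 r 0.1819 yaw 2.51 tcpz-x [ 0.143 -0.095 -0.985] [-0.14 -0.09  2.16 -0.09  0.91 -1.03]
```

{"api": "arm_command", "payload": {"series": [0.38,0.15,-0.07,0.23,0,1.3,1,0.76,0.3,-0.13,0.45,0,2.6,1,1.14,0.47,-0.2,0.7,0,3.8,1,1.5,0.64,-0.27,0.9,0,5.1,1,1.9,0.82,-0.33,1.1,0,6.4,1,2.25,1,-0.4,1.4,0,7.7,1,2.6,1.2,-0.46,1.6,0,9,1,2.95,1.4,-0.52,1.8,0,10.2,1,3.3,1.63,-0.58,2,0,11.5,1,3.65,1.86,-0.65,2.3,0,12.8,1]}}

```text
time: 19.7
eef_pos: [0.4826, 0.0482, 0.1196]
tcp_rot: [0.415, 0.906, -0.033, 0.08]
contact_force: [0.2, -0.3, 2.6]
opening: 0.002
finger_force: 1.2
```

```bash
python3 feel.py
```

```text
t 19.95 F [0.79 1.11 2.86] std [0.78 0.24 0.56] Fout -0.46 T [ 0.127 -0.151  0.03 ] p [0.4824 0.0485 0.1196] out 0.1458 along 0.108
ang 0.934 r 0.1815 yaw 2.283 tcpz-x [ 0.117 -0.124 -0.985] [-0.04 -0.1   2.18 -0.15  0.95 -0.68]
```

Steady. I'll do two more arc calls.

{"api": "arm_command", "payload": {"series": [0.38,0.15,-0.07,0.23,0,1.3,1,0.76,0.3,-0.13,0.45,0,2.6,1,1.14,0.47,-0.2,0.7,0,3.8,1,1.5,0.64,-0.27,0.9,0,5.1,1,1.9,0.82,-0.33,1.1,0,6.4,1,2.25,1,-0.4,1.4,0,7.7,1,2.6,1.2,-0.46,1.6,0,9,1,2.95,1.4,-0.52,1.8,0,10.2,1,3.3,1.63,-0.58,2,0,11.5,1,3.65,1.86,-0.65,2.3,0,12.8,1]}}

```text
time: 20.78
eef_pos: [0.4723, 0.0881, 0.1199]
tcp_rot: [0.515, 0.853, -0.042, 0.074]
contact_force: [1.0, -0.7, 2.8]
opening: 0.005
finger_force: 1.3
```

{"api": "arm_command", "payload": {"series": [0.38,0.15,-0.07,0.23,0,1.3,1,0.76,0.3,-0.13,0.45,0,2.6,1,1.14,0.47,-0.2,0.7,0,3.8,1,1.5,0.64,-0.27,0.9,0,5.1,1,1.9,0.82,-0.33,1.1,0,6.4,1,2.25,1,-0.4,1.4,0,7.7,1,2.6,1.2,-0.46,1.6,0,9,1,2.95,1.4,-0.52,1.8,0,10.2,1,3.3,1.63,-0.58,2,0,11.5,1,3.65,1.86,-0.65,2.3,0,12.8,1]}}

```text
time: 21.62
eef_pos: [0.4713, 0.1295, 0.12]
tcp_rot: [0.608, 0.789, -0.051, 0.068]
contact_force: [1.7, -0.1, 2.8]
opening: 0.0
finger_force: 1.4
```

```bash
python3 feel.py
```

```text
t 21.87 F [1.28 0.34 2.82] std [0.44 0.31 0.44] Fout -1.15 T [ 0.077 -0.232  0.042] p [0.4713 0.1299 0.1201] out 0.1785 along 0.0326
ang 1.39 r 0.1814 yaw 1.83 tcpz-x [ 0.046 -0.162 -0.986] [ 0.15 -0.02  2.1  -0.19  1.05 -0.01]
```

{"api": "arm_command", "payload": {"series": [0.38,0.15,-0.07,0.23,0,1.3,1,0.76,0.3,-0.13,0.45,0,2.6,1,1.14,0.47,-0.2,0.7,0,3.8,1,1.5,0.64,-0.27,0.9,0,5.1,1,1.9,0.82,-0.33,1.1,0,6.4,1,2.25,1,-0.4,1.4,0,7.7,1,2.6,1.2,-0.46,1.6,0,9,1,2.95,1.4,-0.52,1.8,0,10.2,1,3.3,1.63,-0.58,2,0,11.5,1,3.65,1.86,-0.65,2.3,0,12.8,1]}}

```text
time: 22.7
eef_pos: [0.4791, 0.17, 0.1202]
tcp_rot: [0.693, 0.716, -0.059, 0.061]
contact_force: [1.3, -1.8, 2.8]
opening: -0.0
finger_force: 1.9
```

{"api": "arm_command", "payload": {"series": [0.38,0.15,-0.07,0.23,0,1.3,1,0.76,0.3,-0.13,0.45,0,2.6,1,1.1,0.45,-0.19,0.65,0,3.7,1,1.4,0.58,-0.25,0.8,0,4.7,1,1.65,0.7,-0.29,1,0,5.6,1,1.8,0.78,-0.31,1.1,0,6.1,1,1.9,0.82,-0.33,1.1,0,6.4,1,1.9,0.82,-0.33,1.1,0,6.4,1]}}

```text
time: 23.37
eef_pos: [0.487, 0.1903, 0.1203]
tcp_rot: [0.733, 0.675, -0.062, 0.057]
contact_force: [2.3, -1.4, 2.4]
opening: 0.001
finger_force: 1.5
```

```bash
python3 feel.py
```

```text
t 23.62 F [1.51 0.02 2.16] std [0.4  0.58 0.31] Fout -1.45 T [-0.025 -0.288  0.031] p [0.487  0.1902 0.1204] out 0.1796 along -0.0297
ang 1.735 r 0.182 yaw 1.49 tcpz-x [-0.013 -0.167 -0.986] [ 0.26  0.1   1.98 -0.18  1.13  0.42]
```

Gate at about 1.38 rad. I'll ease the lever up by lifting and moving slightly inward of the lip, then retreat upward.

{"api": "arm_command", "payload": {"series": [-0.15,0,-0.27,0,0,0,1,-0.3,0,-0.55,0,0,0,1,-0.45,0,-0.85,0,0,0,1,-0.6,0,-1.15,0,0,0,1,-0.75,0,-1.5,0,0,0,1,-0.85,0,-1.9,0,0,0,1,-0.95,0,-2.3,0,0,0,1,-1.0,0,-2.7,0,0,0,1,-1.1,0,-3.1,0,0,0,1,-1.15,0,-3.5,0,0,0,1]}}

```text
time: 24.45
eef_pos: [0.4862, 0.1847, 0.1569]
tcp_rot: [0.733, 0.675, -0.062, 0.057]
contact_force: [-0.1, -0.0, 0.3]
opening: 0.002
finger_force: 0.0
```

```bash
python3 feel.py
```

```text
t 24.7 F [ 0.07 -0.14  0.35] std [0.65 0.42 0.3 ] Fout -0.1 T [ 0.117 -0.003  0.004] p [0.4865 0.1848 0.1571] out 0.1786 along -0.0244
ang 1.706 r 0.1803 yaw 1.49 tcpz-x [-0.014 -0.167 -0.986] [ 0.25  0.05  1.96 -0.17  1.2   0.4 ]
```

Contact is gone. I'll retreat straight up and check the gate.

{"api": "arm_command", "payload": {"series": [-0.2,0,-1.2,0,0,0,1,-0.5,0,-3,0,0,0,1,-0.9,0,-5,0,0,0,1,-1.2,0,-7,0,0,0,1,-1.6,0,-9,0,0,0,1,-1.8,0,-10.5,0,0,0,1,-2,0,-11.5,0,0,0,1,-2,0,-11.8,0,0,0,1,-2,0,-11.8,0,0,0,1]}}

```text
time: 25.45
eef_pos: [0.4867, 0.185, 0.2774]
tcp_rot: [0.733, 0.675, -0.061, 0.057]
contact_force: [-0.4, -0.1, 0.2]
opening: -0.003
finger_force: 0.0
```

```bash
python3 - <<'E'
from h import *; from plant import vision; from go import now
im=vision.read_camera("side")["color"].copy(); im2=vision.read_camera("top")["color"].copy()
a=cv2.resize(im[170:320,190:390],(533,400),interpolation=cv2.INTER_CUBIC) if 0 else cv2.resize(im[170:370,190:390],(400,400),interpolation=cv2.INTER_CUBIC)
b=cv2.resize(im2[130:330,150:550][:, :200],(400,400),interpolation=cv2.INTER_CUBIC)
for th,col in ((1.2,(0,0,255)),(1.38,(0,255,0))):
    for n,c,o in (("side",a,(190,170)),("top",b,(150,130))):
        q=((proj(n,[gate_pose(th,0,l,.186,0)[0] for l in (0,.192)])-o)*2).astype(int); cv2.line(c,tuple(map(int,q[0])),tuple(map(int,q[1])),col,1)
cv2.imwrite("pics/end.png",np.hstack([a,b])); print(now()[0]["time"],now()[1])
E
```

```text
25.55 [0.48586312 0.1846878  0.27533029]
```

View pics/end.png

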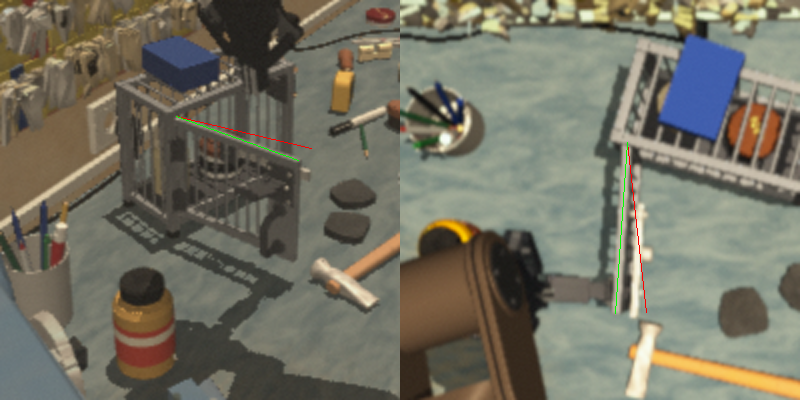

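The final picture shows the gate open at about 1.35 rad: in the side crop its top edge runs along the 1.38 line from (178,117) to (300,160). In the top crop the lever stands up again at (575,288). The carton and both pots are in place, and the arm is clear of everything.

```bash
python3 -c "
from plant import ctrl; print(ctrl.sign_off())"
```

```text
the job is handed in; nothing more can be done
None
```

The cage is open and handed in at about 26 s: I held the lever down until the latch bar was past the catch, swung the gate to about 1.35 rad, then let the lever back up. In the last picture the carton and both pots stand where they were and the arm is clear; I did not check the tape measure or shoe brush at the end, though the arm stayed well away from them.

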